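Lift the seeded roll with the tongs and hold it over the plate

ROBOT

A 7-joint arm with a two-finger parallel gripper is mounted at the origin on the work surface. World frame = base frame: x ahead of the robot, y to its left, z up, the work surface at z = 0. Lengths are in m, angles in degrees, forces in N, time in s.
With the tool pointing down it reaches from about 0.35 to 0.9 m from the base axis. Payload 7.2 kg.
Tool frame: the origin (TCP) lies midway between the tips of the shut fingers; the grasp point (between the pads) lies ctrl.hold_point_z behind it (ctrl.hold_point_z is the distance from the TCP to the grasp point, in m); z points along the fingers, y is the line along which they close (so a half turn about z gives the same grasp; the last joint's range is limited). The gripper opens to 88 mm and grips with 3 to 60 N. Pads are 20 mm wide; open, the fingers measure 115 mm over their backs; the gripper's body (75 mm by 178 mm) begins 61 mm behind the grasp point.
Start: joints at [70.577, 23.554, -0.728, 91.456, 0.321, 64.991, -4.71], TCP at [0.167, -0.602, 0.223] pointing down, gripper open.
Joint ranges: [-169.25, 169.25], [-16.82, 113.86], [-84.01, 82.57], [7.8, 145.47], [-59.2, 239.2], [7.22, 106.19], [-163.78, 163.78]. Speed limits (degrees/s): [136.94, 136.94, 172.46, 172.46, 180, 180, 180].

INTERFACE

Orientations are given as [roll, pitch, yaw] about the fixed x, y, z axes, in that order (R = Rz(yaw) Ry(pitch) Rx(roll)).
In Python, from workcell import ctrl gives the robot as it stands.
- The arm moves only by the tool send_rows, never from a script. Its argument "moves" is a list of rows, each an object of numbers: "dx", "dy", "dz": the shift along the tool's x, y, z normalised to -1 to 1, where 1 is 100 mm; "twist": the turn about the tool's z normalised to -1 to 1, where 1 is 180 degrees; "claw": the opening, from 0 (shut) to 1 (fully open). A call has exactly 5 rows; each row is the pose to reach, as a shift and turn from the pose commanded when the call began, along the tool's axes at that moment, turning the shorter way round; what a row does not reach only later rows make up. A row lasts 1/12 s, in which the tool goes at most 41.7 mm and 7.16 degrees, less where a joint would pass 70% of its speed; a pose out of reach is approached as far as the arm can. A call with a number of a shift or a turn outside -1 to 1 is refused whole. A call with a gripper value outside its range is refused whole. The fingers move at their own pace and stop on an object; "grip_force" is the grip in N (left out, the last holds). Time passes only in rows, so rows that repeat a pose let the fingers close, or fill a call up. It gives the time, the measured TCP pose, the force, the opening and the grip force at its end, in the units of the state.
- ctrl.read_state(): the state, without advancing time (a new reading comes with each control period).
- ctrl.grab_frame(name): name is "scene" or "top" or "wrist"; returns a dict with "pixels" (400x640x3 uint8, blue, green, red), "fx", "fy", "cx", "cy" (pixels), "rvec" (rotation vector, rad) and "tvec" (3), from world to camera coordinates, as OpenCV has them; the wrist camera has in their place "mount" (4x4, takes a point from camera to tool coordinates, whose origin is the TCP and whose axes are the flange's). Camera axes: x right, y down, z forward; pixel columns grow to the right and rows downward; lengths in m; the calibration is good to about 2 mm. A picture is of the moment at which its call begins: read the wrist's pose just before it. There is no depth.
- ctrl.sign_off(): hands the job in; it is judged then, once.
The state is a dict: "t": time; "q": joint angles; "dq": joint speeds; "joint_efforts": joint torques, N m; "eef_pos": TCP position; "eef_rot": TCP orientation; "wrist_force": force on the tool from outside, world axes, zero at the start; "wrist_torque": the same for the moment, N m; "opening": finger opening in m; "finger_force": force on a finger pad.
Only numpy, scipy, OpenCV 4.12 (cv2) and the standard library are available. Lean on these libraries where they do the work, as an engineer would, in place of code of your own. Each camera call takes 0.05 s, during which the arm holds its last target. There are 200 camera calls.

TASK

Pick up the kitchen tongs and with them take the dark seeded roll off the bread board, without squashing it or touching it with the gripper itself. Hold it up still over the middle of the side plate, at least 10 cm above the plate, and finish while holding it there in the tongs, so that I can spoon honey over it. Leave the two pale rolls and the other breakfast things where they are.

Things in the scene. Friction and masses are not known exactly. Their poses are not given: they have to be found in the camera images.
- tongs: Kitchen tongs, 265 mm long, 22 mm high, about 110 g, lying on edge on the counter, so that the two steel arms open and close sideways (horizontally). Origin: on the centre line, on the underside, midway along the red sleeves. x axis: along the centre line towards the jaws; z up. The hinge pin is at x = -105 mm; a thin hanging ring reaches x = -138 mm.
- tongs_grip (a point): Where to grip from above, fingers outside the two red silicone sleeves: tongs' origin, 11 mm up. Sleeves x = -40 to +40 mm, z = 0 to 22 mm; 60 mm over both when open, 42 mm with the jaws on a roll, faces then near parallel. Sprung wide open: each finger needs about 5 N to start closing them, 8 N with the jaws on the roll; about half of any further push reaches the roll.
- tongs_mouth (a point): Middle of the mouth, on the centre line, 103 mm ahead of the tongs' origin and 12 mm above their underside: a gripped roll's middle belongs here. The black scooped jaws (x = 78 to 128 mm, z = 0 to 24 mm) are 88 mm apart inside and 97 mm over the outside here when open, and close 2 mm for each 1 mm that the sleeves are pressed together.
- jaw_l: The left arm of the tongs with its black jaw (on the tongs' +y side). Origin: on the hinge pin, at the underside; it has the tongs' orientation when wide open and turns about the pin, 0.085 rad inwards when the jaws are 52 mm apart, at most 0.2 rad (nearly shut). Sprung open.
- jaw_r: The right arm with its jaw, on the tongs' -y side, otherwise as jaw_l; the arms are geared together and close alike about the centre line.
- dark_roll: The dark brown round roll with pale seeds on top: 52 mm diameter (upright side between 13 and 23 mm up), 42 mm high, about 50 g. Origin: centre of its underside. It stands on one of the three places on the bread board. Soft: a jaw pressing on it with more than 20 N squashes it; 2 to 8 N holds it well.
- pale_roll_a: A golden roll with a pale cross cut, same size as the dark one, on another place of the bread board; stays there.
- pale_roll_b: The other golden roll with a pale cross cut, same size; stays there.
- board: Wooden bread board, 170 mm (x) by 320 mm (y) by 18 mm thick, fixed. Origin: centre of its underside; x points away from the robot, z up. The three rolls stand in a row along its y axis at y = -100, 0 and +100 mm, x = 0.
- plate: White side plate with a blue middle, 160 mm diameter, rim 15 mm high, fixed. Origin: centre of its underside.
- jam_jar: Red jam jar with white lid, 64 mm diameter, 90 mm high, loose. Origin: centre of its underside. Stays where it is.
- mug: Blue mug, 80 mm diameter, 92 mm high, loose. Origin: centre of its underside. Stays where it is.
- pepper_mill: Dark wooden pepper mill, 54 mm diameter, 142 mm high, loose. Origin: centre of its underside. Stays where it is.
Things that resemble listed ones, but are neither listed nor needed, are in the scene too. Of the things shaped like the plate, the white one is meant.

How it is judged:
By the outcome, as a careful person would: the job done as asked, in the order asked, and still so for the second after the job is handed in, while the arm keeps its last pose, push and grip.
It also fails if it takes over 46 s, if anything falls off the work surface, if the arm or the gripper's body presses on something with over 40 N, if the wrist force passes 120 N, or if a joint passes its speed limit or range.

## Working session

There is one attempt and no reset: what is moved stays moved. The work goes in short steps, Python scripts to look and compute and a tool call to move; the robot and the scene stay as the last step left them, time stands still between calls to the robot, and variables do not carry over. Pictures are saved under pics/ and viewed, at most 10 in all, crops included, and the job is handed in when it is done.

Besides the shell and the picture viewer there is one more tool, called after "Request:" in YAML: its name, and indented under it one key for each argument. send_rows: Moves the arm, as the interface text tells. Its arguments: {"type":"object","properties":{"moves":{"type":"array"},"grip_force":{"type":"number"}},"required":["moves"]}

```bash
mkdir -p pics
cat > h.py <<'E'
import numpy as np, cv2
from scipy.spatial.transform import Rotation as R
from workcell import ctrl
def grab(name,save=None):
    s=ctrl.read_state(); f=ctrl.grab_frame(name)
    if save: cv2.imwrite('pics/'+save,f['pixels'])
    return s,f
def cam(s,f):
    "K, R_wc(cam->world), origin"
    K=np.array([[f['fx'],0,f['cx']],[0,f['fy'],f['cy']],[0,0,1]])
    if 'mount' in f:
        T=np.eye(4);T[:3,:3]=R.from_euler('xyz',s['eef_rot'],degrees=True).as_matrix();T[:3,3]=s['eef_pos']
        M=T@np.array(f['mount']);return K,M[:3,:3],M[:3,3]
    Rm=cv2.Rodrigues(np.array(f['rvec'],float))[0];return K,Rm.T,-Rm.T@np.array(f['tvec'],float).ravel()
def ray(c,uv):
    K,Rm,o=c;d=Rm@np.linalg.inv(K)@np.array([*uv,1.]);return o,d/np.linalg.norm(d)
def atz(c,uv,z):
    o,d=ray(c,uv);return o+d*(z-o[2])/d[2]
def proj(c,p):
    K,Rm,o=c;q=K@(Rm.T@(np.array(p)-o));return q[:2]/q[2]
def tri(rays):
    A=0;b=0
    for o,d in rays:
        P=np.eye(3)-np.outer(d,d);A=A+P;b=b+P@o
    return np.linalg.solve(A,b)
E
python3 - <<'E'
from h import *
import pickle
D={}
for n in ['top','scene']:
    s,f=grab(n,n+'0.png');D[n]=cam(s,f);print(n,D[n][2],f['fx'])
pickle.dump(D,open('cams.pkl','wb'))
print(ctrl.read_state(),ctrl.hold_point_z)
E
```

```text
top [0.25962654 0.02245322 1.04962075] 367.4384336443949
scene [ 1.12405699 -0.60725547  1.02091098] 479.0481342033575
{'t': 0.1, 'q': array([70.57649133, 23.5953663 , -0.72707222, 91.49657544,  0.32160419,
       64.98902908, -4.71072731]), 'dq': array([ 0.07317231, -0.08553047, -0.00753701, -0.07699297,  0.02003628,
        0.06373924, -0.03136664]), 'joint_efforts': array([ 2.40869158e-03, -5.89101148e+01,  6.43618125e-01, -2.91713333e+01,
       -5.38407639e-02,  1.45746506e-02,  3.89704815e-05]), 'eef_pos': array([ 0.16702638, -0.60182845,  0.22191315]), 'eef_rot': array([-1.79921353e+02,  6.71780918e-03,  1.55154511e+01]), 'wrist_force': array([-1.04816824, -0.11755191,  0.09027286]), 'wrist_torque': array([ 0.01176887, -0.04842081, -0.04879583]), 'finger_force': 0.0, 'opening': 0.08754597615963308} 0.0187
```

View pics/top0.png

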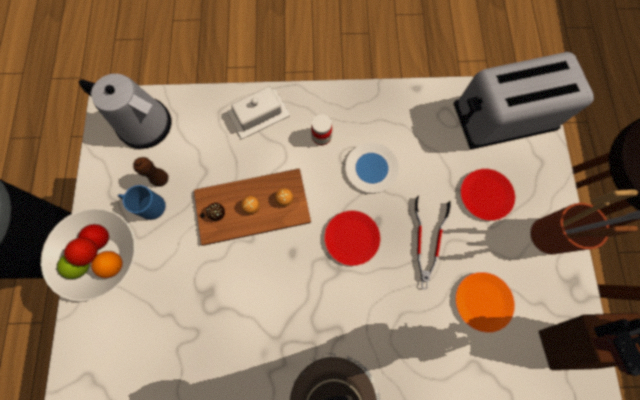

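View pics/scene0.png

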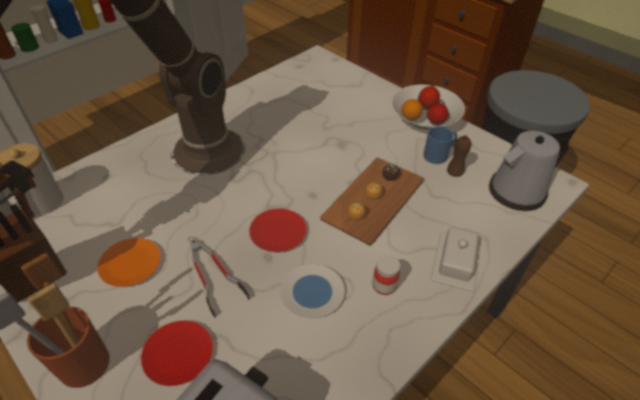

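Run:
```python
import cv2,numpy as np
t=cv2.imread('pics/top0.png');s=cv2.imread('pics/scene0.png')
def c(im,x,y,w,h,k,g=10):
    o=cv2.resize(im[y:y+h,x:x+w],None,fx=k,fy=k,interpolation=cv2.INTER_CUBIC)
    o=cv2.convertScaleAbs(o,alpha=1.3)
    for i in range((-x)%g,w,g):
        cv2.putText(o,str(x+i),(i*k,9),0,.3,(255,0,255),1);cv2.line(o,(i*k,10),(i*k,h*k),(255,0,255) if (x+i)%50==0 else (160,160,160),1)
    for i in range((-y)%g,h,g):
        cv2.putText(o,str(y+i),(0,i*k+3),0,.3,(255,0,255),1);cv2.line(o,(18,i*k),(w*k,i*k),(255,0,255) if (y+i)%50==0 else (160,160,160),1)
    return o
cv2.imwrite('pics/A.png',np.hstack([c(t,390,187,80,110,5),c(s,180,225,80,110,5)]))
a=c(t,190,165,130,85,3);b=c(s,320,150,130,100,3);d=c(t,335,135,75,65,3);e=c(s,270,255,90,70,3)
o=np.zeros((560,800,3),np.uint8)
for im,x,y in[(a,0,0),(b,400,0),(d,0,310),(e,400,310)]:o[y:y+im.shape[0],x:x+im.shape[1]]=im
cv2.imwrite('pics/B.png',o)
```

```text
(no output)
```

View pics/A.png

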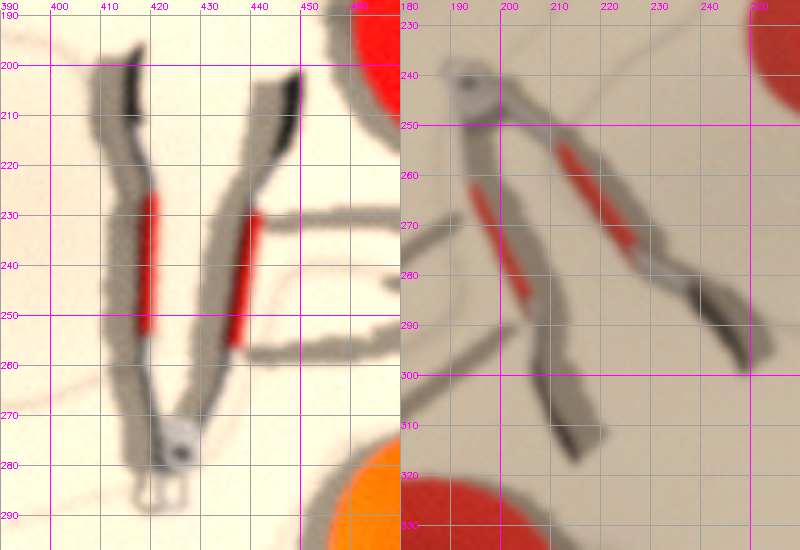

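View pics/B.png

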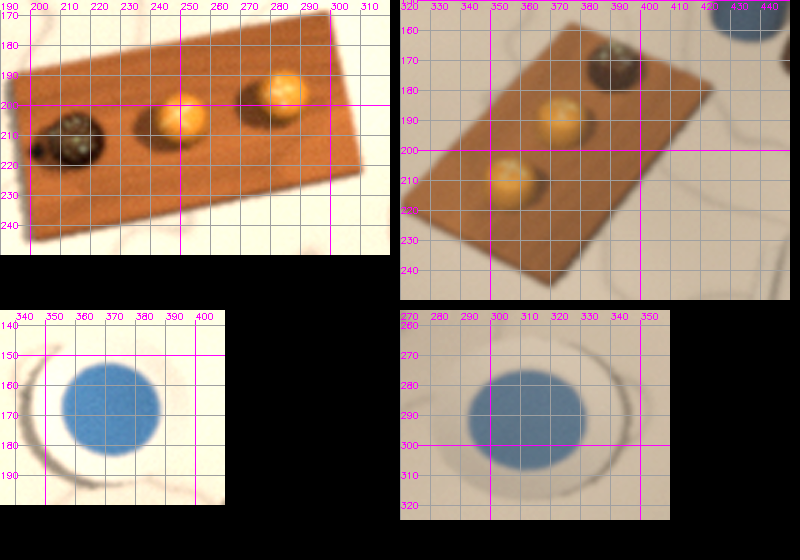

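Run:
```python
from h import *
import pickle
D=pickle.load(open('cams.pkl','rb'));np.set_printoptions(precision=4,suppress=True)
T,S=D['top'],D['scene']
P={'b1':((192.7,189),(424.7,179)),'b2':((299.3,169),(370,245.7)),'b3':((311,222.3),(320,220.7)),'b4':((200,245.7),(377.3,157.3)),
'plate':((372,168.2),(312.5,291.7)),'pin':((426,277.5),(191.5,242)),'Ljaw tip':((418,196),(249,299)),'Rjaw tip':((449.5,202),(214.5,317)),
'Lfront':((420,226),(225,275)),'Lback':((419,254),(212,254)),'Rfront':((441,229.5),(205,287)),'Rback':((436.5,256),(194.5,262)),
'dark':((215,211),(391.5,171.5)),'paleA':((251,204.5),(373.5,189.5)),'paleB':((284,196),(357,209))}
for k,(a,b) in P.items():
    x=tri([ray(T,a),ray(S,b)]);print(k,x,'res',np.round(proj(T,x)-a,1),np.round(proj(S,x)-b,1), 'top@z',atz(T,a,x[2])[:2])
```

```text
b1 [0.5884 0.3926 0.0086] res [0.2 0.2] [ 0.3 -0.1] top@z [0.589  0.3933]
b2 [0.6433 0.0763 0.0029] res [0.2 0.2] [ 0.3 -0.1] top@z [0.6439 0.077 ]
b3 [ 0.4796  0.0456 -0.0027] res [0.1 0.1] [ 0.1 -0. ] top@z [0.4798 0.0458]
b4 [0.4197 0.3632 0.0089] res [-0.1 -0.1] [-0.1  0.1] top@z [0.4194 0.3628]
plate [ 0.6401 -0.1414  0.0034] res [-0.3 -0.2] [-0.5  0.1] top@z [ 0.6393 -0.1424]
pin [ 0.3089 -0.2697  0.0186] res [0.9 0.5] [1. 0.] top@z [ 0.3103 -0.2675]
Ljaw tip [ 0.5477 -0.2706  0.0068] res [-0.4 -0.2] [-0.5  0. ] top@z [ 0.547  -0.2717]
Rjaw tip [ 0.5275 -0.3617  0.004 ] res [-0.6 -0.3] [-0.8  0. ] top@z [ 0.5265 -0.3633]
Lfront [ 0.4546 -0.2688  0.0129] res [0.7 0.4] [ 0.9 -0. ] top@z [ 0.4559 -0.2669]
Lback [ 0.376  -0.2552  0.0151] res [-0.1 -0.1] [-0.1  0. ] top@z [ 0.3758 -0.2555]
Rfront [ 0.4447 -0.3274  0.0083] res [-0. -0.] [-0.  0.] top@z [ 0.4447 -0.3275]
Rback [ 0.3681 -0.3037  0.0174] res [0.2 0.1] [0.2 0. ] top@z [ 0.3684 -0.3033]
dark [0.5129 0.3165 0.0377] res [-0.2 -0.1] [-0.2  0.1] top@z [0.5125 0.316 ]
paleA [0.5282 0.2146 0.0411] res [-0.3 -0.2] [-0.4  0.1] top@z [0.5275 0.2137]
paleB [0.5493 0.1203 0.0439] res [-0.2 -0.2] [-0.3  0.1] top@z [0.5488 0.1197]
```

Request:
send_rows:
  moves:
    - {"dx":0.2,"dy":-0.2,"dz":0,"twist":0.03,"claw":1}
    - {"dx":0.4,"dy":-0.4,"dz":0,"twist":0.06,"claw":1}
    - {"dx":0.6,"dy":-0.6,"dz":0,"twist":0.09,"claw":1}
    - {"dx":0.8,"dy":-0.8,"dz":0,"twist":0.12,"claw":1}
    - {"dx":1,"dy":-1,"dz":0,"twist":0.15,"claw":1}

```text
t: 0.52
eef_pos: [0.2371, -0.4777, 0.2222]
eef_rot: [-180.0, 0.0, -11.8]
wrist_force: [-0.9, 0.4, 0.3]
opening: 0.0876
finger_force: 0.0
```

```bash
cat >> h.py <<'E'
def togo(p,yaw):
    s=ctrl.read_state();y0=s['eef_rot'][2];a=np.radians(y0);d=np.array(p)-s['eef_pos']
    ax=np.array([[np.cos(a),np.sin(a),0],[np.sin(a),-np.cos(a),0],[0,0,-1]])
    print('t %.2f pos %s rot %s d %s twist %.4f F %s open %.4f ff %.1f'%(s['t'],s['eef_pos'].round(4),s['eef_rot'].round(1),(ax@d*10).round(3),-((yaw-y0+180)%360-180)/180,s['wrist_force'].round(1),s['opening'],s['finger_force']))
E
python3 -c "
from h import *
togo([.411,-.289,.2],-11.5)"
```

```text
t 0.52 pos [ 0.2371 -0.4777  0.2222] rot [-180.     0.   -11.8] d [ 1.318 -2.202  0.222] twist -0.0014 F [-0.9  0.4  0.3] open 0.0876 ff 0.0
```

Request:
send_rows:
  moves:
    - {"dx":0.13,"dy":-0.2,"dz":0,"twist":0,"claw":1}
    - {"dx":0.26,"dy":-0.4,"dz":0,"twist":0,"claw":1}
    - {"dx":0.39,"dy":-0.6,"dz":0,"twist":0,"claw":1}
    - {"dx":0.52,"dy":-0.8,"dz":0,"twist":0,"claw":1}
    - {"dx":0.65,"dy":-1,"dz":0,"twist":0,"claw":1}

```text
t: 0.93
eef_pos: [0.3209, -0.3929, 0.2224]
eef_rot: [-180.0, 0.0, -11.5]
wrist_force: [0.8, -0.4, -0.9]
opening: 0.0879
finger_force: 0.0
```

Request:
send_rows:
  moves:
    - {"dx":0.13,"dy":-0.24,"dz":0,"twist":0,"claw":1}
    - {"dx":0.26,"dy":-0.48,"dz":0,"twist":0,"claw":1}
    - {"dx":0.39,"dy":-0.72,"dz":0,"twist":0,"claw":1}
    - {"dx":0.52,"dy":-0.92,"dz":0,"twist":0,"claw":1}
    - {"dx":0.65,"dy":-1,"dz":0,"twist":0,"claw":1}

```text
t: 1.35
eef_pos: [0.4052, -0.3059, 0.2225]
eef_rot: [-179.9, 0.0, -11.3]
wrist_force: [-0.5, 0.3, 0.0]
opening: 0.088
finger_force: 0.0
```

```bash
python3 -c "
from h import *
import pickle
togo([.411,-.289,.2],-11.5)
s,f=grab('wrist','w1.png');c=cam(s,f);pickle.dump(c,open('w1.pkl','wb'));print(c,f['mount'])
for p in [(.411,-.289,.011),(.309,-.27,.02),(.5477,-.27,.02),(.5275,-.3617,.02)]:print(proj(c,p))"
```

```text
t 1.35 pos [ 0.4052 -0.3059  0.2225] rot [-179.9    0.   -11.3] d [ 0.024 -0.177  0.225] twist 0.0011 F [-0.5  0.3  0. ] open 0.0880 ff 0.0
(array([[307.99995052,   0.        , 325.37738456],
       [  0.        , 307.99995052, 195.82623313],
       [  0.        ,   0.        ,   1.        ]]), array([[-1.95066307e-01, -9.39523636e-01, -2.81503948e-01],
       [-9.80789901e-01,  1.86697295e-01,  5.65268921e-02],
       [-5.52325649e-04,  2.87122722e-01, -9.57893646e-01]]), array([ 0.48454616, -0.32267042,  0.38502216])) [[ 1.01186618e-03 -9.58015381e-01 -2.86715026e-01  8.10090178e-02]
 [ 9.99999300e-01  7.93422098e-04  8.78066651e-04  7.38409214e-04]
 [-6.13715320e-04 -2.86715714e-01  9.58015513e-01 -1.62542790e-01]
 [ 0.00000000e+00  0.00000000e+00  0.00000000e+00  1.00000000e+00]]
[310.44104302 169.94470971]
[312.19018745 249.41893219]
[266.71539805  53.89285334]
[353.02452909  55.81234326]
```

View pics/w1.png

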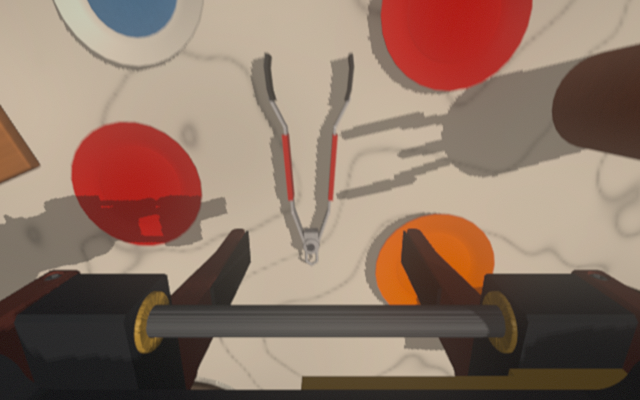

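Run:
```python
from h import *
import pickle
np.set_printoptions(precision=4,suppress=True)
c=pickle.load(open('w1.pkl','rb'));T=pickle.load(open('cams.pkl','rb'))['top']
im=cv2.imread('pics/w1.png')[:,:,::-1].astype(int)
m=((im[...,0]>120)&(im[...,1]<70)).astype(np.uint8);n,l,st,ce=cv2.connectedComponentsWithStats(m[:,:])
Rc=[]
for i in range(1,n):
    if 270<ce[i][0]<350 and 120<ce[i][1]<210 and st[i][4]>50:
        q=cv2.boxPoints(cv2.minAreaRect(np.argwhere(l==i)[:,::-1].astype(np.float32)));Rc.append(ce[i]);print(ce[i],st[i],q.tolist())
        print(atz(c,ce[i],.018))
for a,b in [((284.5,135),(335,135)),((291,199),(332,199)),((267,55),(351,55))]:
    A,B=atz(c,a,.022),atz(c,b,.022);print(A,B,(A+B)/2,np.linalg.norm(A-B))
print('pin',atz(c,(311,245.5),.024))
# two-view heights top+wrist
for k,a,b in [('pin',(426,277.5),(311,246)),('Lf',(420,226),(285,135)),('Rf',(441,229.5),(335.5,135)),('Rb',(436.5,256),(332,199)),('Lb',(419,254),(292,199)),('Lt',(418,196),(267,54)),('Rt',(449.5,202),(351,54))]:
    print(k,tri([ray(T,a),ray(c,b)]))
```

```text
[287.7671 166.354 ] [283 136  10  63 322] [[282.368896484375, 136.057373046875], [287.598388671875, 135.58197021484375], [293.2623291015625, 197.88525390625], [288.0328369140625, 198.36065673828125]]
[ 0.422  -0.2637  0.018 ]
[332.0052 167.6458] [329 137   7  62 192] [[328.2893371582031, 197.94924926757812], [332.6548156738281, 136.83248901367188], [335.7106628417969, 137.05075073242188], [331.3451843261719, 198.16751098632812]]
[ 0.4101 -0.3158  0.018 ]
[ 0.4595 -0.2691  0.022 ] [ 0.448  -0.3266  0.022 ] [ 0.4538 -0.2978  0.022 ] 0.05866842151977272
[ 0.3821 -0.2588  0.022 ] [ 0.3723 -0.3085  0.022 ] [ 0.3772 -0.2836  0.022 ] 0.05060754157975554
[ 0.5462 -0.2703  0.022 ] [ 0.5285 -0.3595  0.022 ] [ 0.5374 -0.3149  0.022 ] 0.0909050293836151
pin [ 0.3167 -0.2702  0.024 ]
pin [ 0.3108 -0.2687  0.0133]
Lf [ 0.4576 -0.268   0.0075]
Rf [ 0.4457 -0.3279  0.0056]
Rb [ 0.3687 -0.3071  0.008 ]
Lb [ 0.3771 -0.2576  0.0062]
Lt [ 0.5471 -0.2697  0.0127]
Rt [ 0.5295 -0.3628  0.0021]
```

```bash
python3 -c "
from h import *
togo([.413,-.290,.004],-11.3)"
```

```text
t 1.40 pos [ 0.4079 -0.3056  0.2226] rot [-1.799e+02 -1.000e-01 -1.120e+01] d [ 0.02  -0.163  2.186] twist 0.0006 F [2.9 0.3 0.1] open 0.0878 ff 0.0
```

Request:
send_rows:
  moves:
    - {"dx":0,"dy":-0.05,"dz":0.2,"twist":0,"claw":1}
    - {"dx":0.01,"dy":-0.1,"dz":0.4,"twist":0,"claw":1}
    - {"dx":0.02,"dy":-0.16,"dz":0.6,"twist":0,"claw":1}
    - {"dx":0.02,"dy":-0.16,"dz":0.8,"twist":0,"claw":1}
    - {"dx":0.02,"dy":-0.16,"dz":1,"twist":0,"claw":1}

```text
t: 1.82
eef_pos: [0.4087, -0.2936, 0.1216]
eef_rot: [180.0, 0.0, -11.5]
wrist_force: [1.1, 0.0, 0.9]
opening: 0.088
finger_force: 0.0
```

Request:
send_rows:
  moves:
    - {"dx":0,"dy":0,"dz":0.2,"twist":0,"claw":1}
    - {"dx":0,"dy":0,"dz":0.4,"twist":0,"claw":1}
    - {"dx":0,"dy":0,"dz":0.6,"twist":0,"claw":1}
    - {"dx":0,"dy":0,"dz":0.7,"twist":0,"claw":1}
    - {"dx":0,"dy":0,"dz":0.7,"twist":0,"claw":1}

```text
t: 2.23
eef_pos: [0.4074, -0.2931, 0.0505]
eef_rot: [-179.9, 0.2, -11.5]
wrist_force: [-0.4, 0.1, 0.2]
opening: 0.0877
finger_force: 0.0
```

```bash
python3 -c "
from h import *
import pickle
s,f=grab('wrist','w2.png');c=cam(s,f);pickle.dump(c,open('w2.pkl','wb'))
togo([.413,-.290,.004],-11.3)"
```

```text
t 2.28 pos [ 0.4083 -0.2935  0.0519] rot [-1.80e+02  1.00e-01 -1.15e+01] d [ 0.039 -0.044  0.479] twist -0.0011 F [-0.9 -0.7  1.3] open 0.0876 ff 0.0
```

View pics/w2.png

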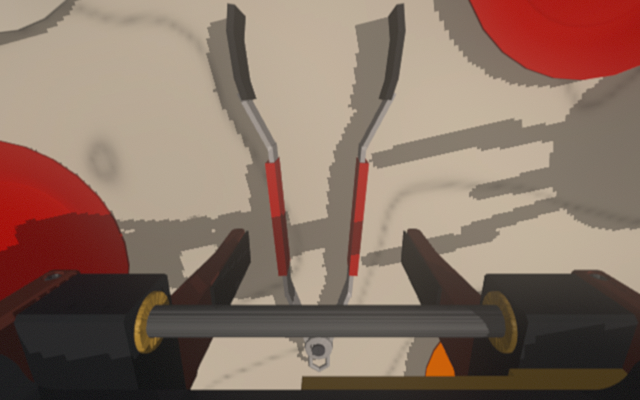

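Run:
```python
from h import *
import pickle
np.set_printoptions(precision=4,suppress=True)
c=pickle.load(open('w2.pkl','rb'));c1=pickle.load(open('w1.pkl','rb'))
for a,b in [((272,161),(362.5,163)),((283.5,276),(353.5,276)),((237,6),(402,6))]:
    A,B=atz(c,a,.022),atz(c,b,.022);print(A,B,(A+B)/2,np.linalg.norm(A-B))
print('pin',atz(c,(318,349),.024))
for a,b in [((272,161),(285,135)),((362.5,163),(334,136)),((283.5,276),(291,199)),((353.5,276),(332,199)),((318,349),(311,246))]:print(tri([ray(c,a),ray(c1,b)]))
```

```text
[ 0.4595 -0.2705  0.022 ] [ 0.447  -0.3258  0.022 ] [ 0.4532 -0.2981  0.022 ] 0.05669365057007693
[ 0.3786 -0.2582  0.022 ] [ 0.3689 -0.3064  0.022 ] [ 0.3737 -0.2823  0.022 ] 0.049200981035791486
[ 0.5461 -0.2729  0.022 ] [ 0.5282 -0.3611  0.022 ] [ 0.5372 -0.317   0.022 ] 0.08996120641432949
pin [ 0.3138 -0.2694  0.024 ]
[ 0.4587 -0.269   0.0158]
[ 0.4476 -0.3254  0.0253]
[ 0.3853 -0.2611  0.0337]
[ 0.3753 -0.3077  0.0322]
[ 0.3182 -0.2706  0.0288]
```

Request:
send_rows:
  moves:
    - {"dx":0.03,"dy":-0.02,"dz":0.12,"twist":0,"claw":1}
    - {"dx":0.05,"dy":-0.04,"dz":0.24,"twist":0,"claw":1}
    - {"dx":0.05,"dy":-0.04,"dz":0.36,"twist":0,"claw":1}
    - {"dx":0.05,"dy":-0.04,"dz":0.44,"twist":0,"claw":1}
    - {"dx":0.05,"dy":-0.04,"dz":0.47,"twist":0,"claw":1}

```text
t: 2.7
eef_pos: [0.4149, -0.2907, 0.0049]
eef_rot: [-180.0, 0.0, -11.5]
wrist_force: [0.1, -0.2, -0.7]
opening: 0.0881
finger_force: 0.0
```

Request:
send_rows:
  moves:
    - {"dx":0,"dy":0,"dz":0,"twist":0,"claw":0.75}
    - {"dx":0,"dy":0,"dz":0,"twist":0,"claw":0.7}
    - {"dx":0,"dy":0,"dz":0,"twist":0,"claw":0.66}
    - {"dx":0,"dy":0,"dz":0,"twist":0,"claw":0.62}
    - {"dx":0,"dy":0,"dz":0,"twist":0,"claw":0.62}
  grip_force: 16

```text
t: 3.12
eef_pos: [0.4154, -0.291, 0.0063]
eef_rot: [180.0, -0.1, -11.5]
wrist_force: [1.2, 0.7, 2.1]
opening: 0.0581
finger_force: 5.8
```

Request:
send_rows:
  moves:
    - {"dx":0,"dy":0,"dz":0,"twist":0,"claw":0.62}
    - {"dx":0,"dy":0,"dz":0,"twist":0,"claw":0.62}
    - {"dx":0,"dy":0,"dz":0,"twist":0,"claw":0.62}
    - {"dx":0,"dy":0,"dz":0,"twist":0,"claw":0.62}
    - {"dx":0,"dy":0,"dz":0,"twist":0,"claw":0.62}

```text
t: 3.53
eef_pos: [0.4156, -0.291, 0.0062]
eef_rot: [180.0, -0.1, -11.5]
wrist_force: [0.1, 0.8, 5.6]
opening: 0.0546
finger_force: 7.6
```

Request:
send_rows:
  moves:
    - {"dx":0,"dy":0,"dz":-0.1,"twist":0,"claw":0.62}
    - {"dx":0,"dy":0,"dz":-0.25,"twist":0,"claw":0.62}
    - {"dx":0,"dy":0,"dz":-0.45,"twist":0,"claw":0.62}
    - {"dx":0,"dy":0,"dz":-0.7,"twist":0,"claw":0.62}
    - {"dx":0,"dy":0,"dz":-1,"twist":0,"claw":0.62}

```text
t: 3.95
eef_pos: [0.4133, -0.2902, 0.1059]
eef_rot: [-179.9, 0.2, -11.5]
wrist_force: [-0.2, -0.1, -1.1]
opening: 0.0544
finger_force: 5.4
```

Request:
send_rows:
  moves:
    - {"dx":0,"dy":0,"dz":-0.2,"twist":0,"claw":0.62}
    - {"dx":0,"dy":0,"dz":-0.4,"twist":0,"claw":0.62}
    - {"dx":0,"dy":0,"dz":-0.5,"twist":0,"claw":0.62}
    - {"dx":0,"dy":0,"dz":-0.5,"twist":0,"claw":0.62}
    - {"dx":0,"dy":0,"dz":-0.5,"twist":0,"claw":0.62}

```text
t: 4.37
eef_pos: [0.4145, -0.2908, 0.1555]
eef_rot: [180.0, -0.0, -11.5]
wrist_force: [-0.5, 0.5, -1.8]
opening: 0.0548
finger_force: 5.4
```

```bash
python3 -c "
from h import *
import pickle
s,f=grab('wrist','w3.png');c=cam(s,f);pickle.dump((s['eef_pos'],c),open('w3.pkl','wb'))
_,g=grab('scene')
togo([.413,-.290,.004],-11.5)
w=f['pixels'];x,y=map(int,proj(pickle.load(open('cams.pkl','rb'))['scene'],[.45,-.3,.16]));print(x,y)
a=g['pixels'][max(0,y-100):y+100,max(0,x-130):x+130]
a=cv2.resize(a,None,fx=1.5,fy=1.5);o=np.zeros((400,800,3),np.uint8);o[:,:400]=w[:,120:520];o[:a.shape[0],400:400+a.shape[1]]=a[:,:400];cv2.imwrite('pics/C.png',o)"
```

```text
t 4.47 pos [ 0.414  -0.2904  0.1544] rot [-1.80e+02  1.00e-01 -1.15e+01] d [-0.01  -0.002  1.504] twist 0.0001 F [-0.8 -0.7 -1.6] open 0.0542 ff 5.4
205 244
```

View pics/C.png

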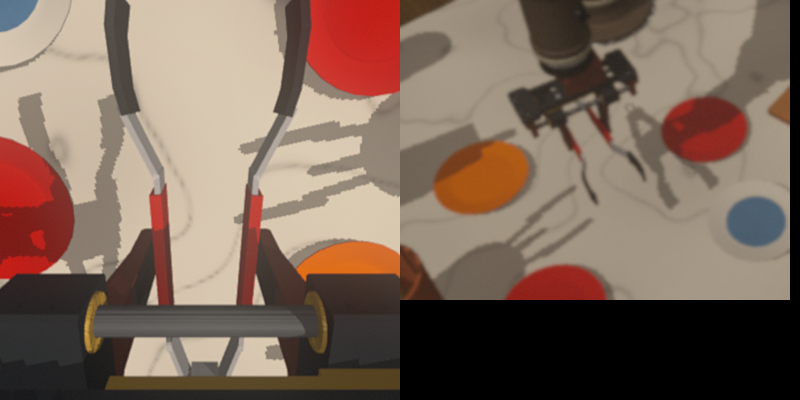

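Run:
```python
from h import *
import pickle
np.set_printoptions(precision=4,suppress=True)
p3,c=pickle.load(open('w3.pkl','rb'));c2=pickle.load(open('w2.pkl','rb'))
sh=p3-np.array([.4155,-.291,.0062]);print(sh)
for n,a in [('sf',(272,161)),('sfR',(362.5,163)),('jb',(241,98)),('jbR',(387,98)),('tip',(237,6)),('tipR',(402,6))]:
    A=atz(c2,a,.022 if n[0]=='s' else .024);print(n,proj(c,A+sh))
# pitch sensitivity
a=np.radians(-11.5);u=np.array([np.cos(a),np.sin(a),0]);o=np.array([.415,-.2905,0])
for x in(40,78,128):
    for th in(0,.03,-.03):
        P=o+sh+u*x/1e3*np.cos(th)+np.array([0,0,.022+np.sin(th)*x/1e3]);print(x,th,proj(c,P))
w=cv2.imread('pics/w3.png')
o=cv2.resize(w[0:215,215:440],None,fx=2.75,fy=2.75,interpolation=cv2.INTER_CUBIC);cv2.imwrite('pics/D.png',o)
```

```text
[-0.001   0.0002  0.1493]
sf [265.386  192.1292]
sfR [379.6414 194.5328]
jb [224.9623 113.8547]
jbR [412.6797 113.8392]
tip [218.0992  -5.4544]
tipR [435.0425  -5.3598]
40 0 [322.8521 191.3424]
40 0.03 [322.835  192.0434]
40 -0.03 [322.869  190.7213]
78 0 [322.7425 111.8197]
78 0.03 [322.7045 112.0311]
78 -0.03 [322.7795 111.7706]
128 0 [322.5696 -13.5524]
128 0.03 [322.4942 -16.8748]
128 -0.03 [322.6412 -10.1042]
```

View pics/D.png

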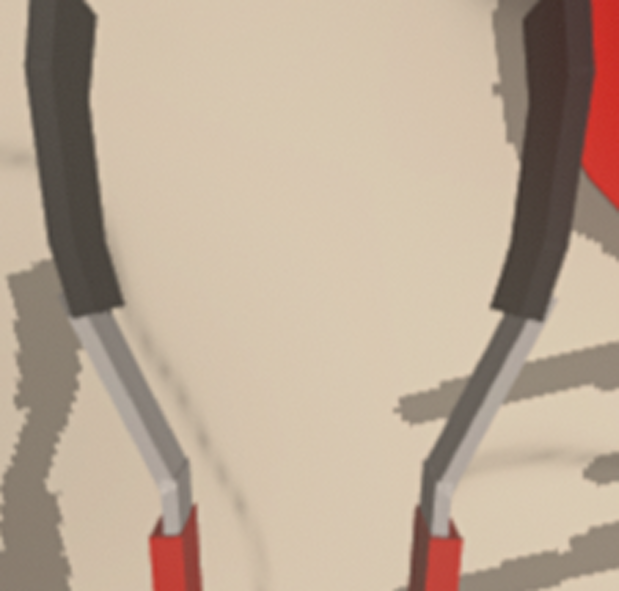

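Request:
send_rows:
  moves:
    - {"dx":0,"dy":-0.1,"dz":0,"twist":-0.02,"claw":0.62}
    - {"dx":0,"dy":-0.25,"dz":0,"twist":-0.045,"claw":0.62}
    - {"dx":0,"dy":-0.45,"dz":0,"twist":-0.07,"claw":0.62}
    - {"dx":0,"dy":-0.7,"dz":0,"twist":-0.1,"claw":0.62}
    - {"dx":0,"dy":-0.95,"dz":0,"twist":-0.122,"claw":0.62}

```text
t: 4.88
eef_pos: [0.4329, -0.1967, 0.1541]
eef_rot: [-179.9, 0.1, 10.7]
wrist_force: [0.4, 0.4, -1.4]
opening: 0.0547
finger_force: 5.4
```

Request:
send_rows:
  moves:
    - {"dx":0.03,"dy":-0.2,"dz":0,"twist":0,"claw":0.62}
    - {"dx":0.06,"dy":-0.4,"dz":0,"twist":0,"claw":0.62}
    - {"dx":0.09,"dy":-0.6,"dz":0,"twist":0,"claw":0.62}
    - {"dx":0.12,"dy":-0.8,"dz":0,"twist":0,"claw":0.62}
    - {"dx":0.14,"dy":-1,"dz":0,"twist":0,"claw":0.62}

```text
t: 5.3
eef_pos: [0.4284, -0.0957, 0.1543]
eef_rot: [-179.9, 0.1, 10.5]
wrist_force: [0.2, -0.1, -2.3]
opening: 0.0546
finger_force: 5.4
```

Request:
send_rows:
  moves:
    - {"dx":0.03,"dy":-0.2,"dz":0,"twist":0,"claw":0.62}
    - {"dx":0.06,"dy":-0.4,"dz":0,"twist":0,"claw":0.62}
    - {"dx":0.09,"dy":-0.6,"dz":0,"twist":0,"claw":0.62}
    - {"dx":0.12,"dy":-0.8,"dz":0,"twist":0,"claw":0.62}
    - {"dx":0.14,"dy":-1,"dz":0,"twist":0,"claw":0.62}

```text
t: 5.72
eef_pos: [0.424, 0.005, 0.1544]
eef_rot: [-180.0, 0.1, 10.5]
wrist_force: [1.1, 0.1, -0.9]
opening: 0.0544
finger_force: 5.4
```

Request:
send_rows:
  moves:
    - {"dx":0.03,"dy":-0.2,"dz":0,"twist":0,"claw":0.62}
    - {"dx":0.06,"dy":-0.4,"dz":0,"twist":0,"claw":0.62}
    - {"dx":0.09,"dy":-0.6,"dz":0,"twist":0,"claw":0.62}
    - {"dx":0.12,"dy":-0.8,"dz":0,"twist":0,"claw":0.62}
    - {"dx":0.14,"dy":-1,"dz":0,"twist":0,"claw":0.62}

```text
t: 6.13
eef_pos: [0.4196, 0.1057, 0.1544]
eef_rot: [-180.0, 0.1, 10.5]
wrist_force: [-0.5, -0.1, -0.9]
opening: 0.055
finger_force: 5.4
```

```bash
python3 -c "
from h import *
togo([.4097,.2962,.15],10.5)"
```

```text
t 6.13 pos [0.4196 0.1057 0.1544] rot [-1.80e+02  1.00e-01  1.05e+01] d [ 0.249 -1.891  0.044] twist -0.0001 F [-0.5 -0.1 -0.9] open 0.0550 ff 5.4
```

```bash
python3 -c "
from h import *
import pickle
s,f=grab('wrist','w4.png');pickle.dump(cam(s,f),open('w4.pkl','wb'))"
```

Request:
send_rows:
  moves:
    - {"dx":0.03,"dy":-0.2,"dz":0,"twist":0,"claw":0.62}
    - {"dx":0.06,"dy":-0.4,"dz":0,"twist":0,"claw":0.62}
    - {"dx":0.09,"dy":-0.6,"dz":0,"twist":0,"claw":0.62}
    - {"dx":0.12,"dy":-0.8,"dz":0,"twist":0,"claw":0.62}
    - {"dx":0.12,"dy":-1,"dz":0,"twist":0,"claw":0.62}

```text
t: 6.6
eef_pos: [0.4137, 0.206, 0.1544]
eef_rot: [180.0, 0.1, 10.5]
wrist_force: [0.3, -0.4, -0.7]
opening: 0.0542
finger_force: 5.4
```

Request:
send_rows:
  moves:
    - {"dx":0.03,"dy":-0.2,"dz":0,"twist":0,"claw":0.62}
    - {"dx":0.06,"dy":-0.4,"dz":0,"twist":0,"claw":0.62}
    - {"dx":0.09,"dy":-0.6,"dz":0,"twist":0,"claw":0.62}
    - {"dx":0.11,"dy":-0.75,"dz":0,"twist":0,"claw":0.62}
    - {"dx":0.11,"dy":-0.85,"dz":0,"twist":0,"claw":0.62}

```text
t: 7.02
eef_pos: [0.4086, 0.2924, 0.1543]
eef_rot: [-180.0, 0.1, 10.6]
wrist_force: [-0.2, 0.0, -1.8]
opening: 0.0547
finger_force: 5.4
```

```bash
python3 -c "
from h import *
import pickle
s,f=grab('wrist','w5.png');pickle.dump(cam(s,f),open('w5.pkl','wb'))
s,g=grab('scene','s5.png')
togo([.4097,.2962,.15],10.5)
w=f['pixels'][0:260,120:520];w=cv2.resize(w,None,fx=2,fy=2,interpolation=cv2.INTER_CUBIC)
for i in range(0,400,50):cv2.putText(w,str(120+i),(2*i,10),0,.35,(255,0,255));cv2.line(w,(2*i,0),(2*i,5),(255,0,255))
for i in range(0,260,50):cv2.putText(w,str(i),(0,2*i+4),0,.35,(255,0,255))
cv2.imwrite('pics/E.png',w)"
```

```text
t 7.12 pos [0.4084 0.2922 0.1546] rot [-1.80e+02  1.00e-01  1.06e+01] d [ 0.02  -0.037  0.046] twist 0.0007 F [ 0.2 -1.4 -0.9] open 0.0545 ff 5.4
```

View pics/E.png

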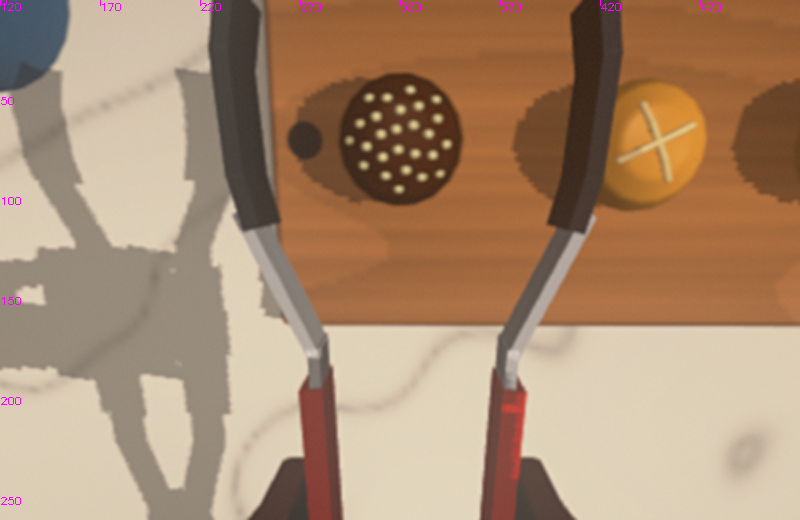

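Run:
```python
from h import *
import pickle
np.set_printoptions(precision=4,suppress=True)
D=pickle.load(open('cams.pkl','rb'));c5=pickle.load(open('w5.pkl','rb'));c4=pickle.load(open('w4.pkl','rb'))
uv=(320.5,69.5)
for z in(.03,.036,.042):print(z,atz(c5,uv,z))
print('w4 proj',proj(c4,atz(c5,uv,.038)))
print('tri top+w5',tri([ray(D['top'],(215,211)),ray(c5,uv)]),'scene+w5',tri([ray(D['scene'],(391.5,171.5)),ray(c5,uv)]))
print('all',tri([ray(D['top'],(215,211)),ray(D['scene'],(391.5,171.5)),ray(c5,uv)]))
print('pale',tri([ray(D['top'],(251,204.5)),ray(D['scene'],(373.5,189.5)),ray(c5,(447,72))]))
# board corner front-left seen in w5 at (262,162)?; hole in w5/top
h=(272.5,69.5);print('hole tri',tri([ray(D['top'],(202,215.3)),ray(c5,h)]),'scene px',proj(D['scene'],atz(c5,h,.018)))
# where is mouth in view (tool frame x+.103,z 0.0062 above underside, 12 up)
s=ctrl.read_state();a=np.radians(10.6);p=s['eef_pos']
for x in(.098,.103,.108):print('mouth px',proj(c5,p+np.array([np.cos(a)*x,np.sin(a)*x,-.0062+.012])))
m=cv2.imread('pics/w4.png');i=m[:,:,::-1].astype(int)
k=((i.sum(2)<180)).astype(np.uint8);n,l,st,ce=cv2.connectedComponentsWithStats(k)
for j in range(1,n):
    if 200<st[j][4]<6000 and ce[j][1]<200:print(st[j],ce[j])
```

```text
0.03 [0.5148 0.3148 0.03  ]
0.036 [0.5143 0.3146 0.036 ]
0.042 [0.5137 0.3145 0.042 ]
w4 proj [93.6351 38.839 ]
tri top+w5 [0.5131 0.3151 0.0391] scene+w5 [0.5142 0.3147 0.0399]
all [0.5134 0.3154 0.0388]
pale [0.5293 0.2128 0.0439]
hole tri [0.5076 0.3593 0.0135] scene px [397.8186 169.2781]
mouth px [322.2068  65.527 ]
mouth px [322.179  53.924]
mouth px [322.1506  42.0845]
[ 233    0   26  113 1392] [243.5381  52.5453]
[  61    4   72   70 2319] [103.116   42.1419]
```

Request:
send_rows:
  moves:
    - {"dx":0.02,"dy":-0.02,"dz":0,"twist":0,"claw":0.62}
    - {"dx":0.05,"dy":-0.05,"dz":0.05,"twist":0,"claw":0.62}
    - {"dx":0.05,"dy":-0.05,"dz":0.2,"twist":0,"claw":0.62}
    - {"dx":0.05,"dy":-0.05,"dz":0.4,"twist":0,"claw":0.62}
    - {"dx":0.05,"dy":-0.05,"dz":0.55,"twist":0,"claw":0.62}

```text
t: 7.53
eef_pos: [0.414, 0.2955, 0.0993]
eef_rot: [180.0, 0.0, 10.4]
wrist_force: [0.1, -0.3, -1.7]
opening: 0.0542
finger_force: 5.4
```

Request:
send_rows:
  moves:
    - {"dx":0,"dy":0,"dz":0.12,"twist":0,"claw":0.62}
    - {"dx":0,"dy":0,"dz":0.24,"twist":0,"claw":0.62}
    - {"dx":0,"dy":0,"dz":0.36,"twist":0,"claw":0.62}
    - {"dx":0,"dy":0,"dz":0.48,"twist":0,"claw":0.62}
    - {"dx":0,"dy":0,"dz":0.54,"twist":0,"claw":0.62}

```text
t: 7.95
eef_pos: [0.4132, 0.2964, 0.045]
eef_rot: [180.0, 0.1, 10.5]
wrist_force: [-0.6, -0.4, -1.6]
opening: 0.0544
finger_force: 5.4
```

```bash
python3 -c "
from h import *
import pickle
s,f=grab('wrist','w6.png');pickle.dump(cam(s,f),open('w6.pkl','wb'))
_,g=grab('scene','s6.png')
togo([.4097,.2962,.03],10.5)
w=f['pixels'][0:300,170:470];w=cv2.resize(w,None,fx=4/3,fy=4/3,interpolation=cv2.INTER_CUBIC)
g=cv2.resize(g['pixels'][125:225,340:440],None,fx=4,fy=4,interpolation=cv2.INTER_CUBIC)
cv2.imwrite('pics/F.png',np.hstack([w,cv2.convertScaleAbs(g,alpha=1.5)]))"
```

```text
t 8.05 pos [0.413  0.2964 0.0455] rot [1.80e+02 1.00e-01 1.05e+01] d [-0.032 -0.004  0.155] twist -0.0001 F [ 0.   0.6 -1. ] open 0.0546 ff 5.4
```

View pics/F.png

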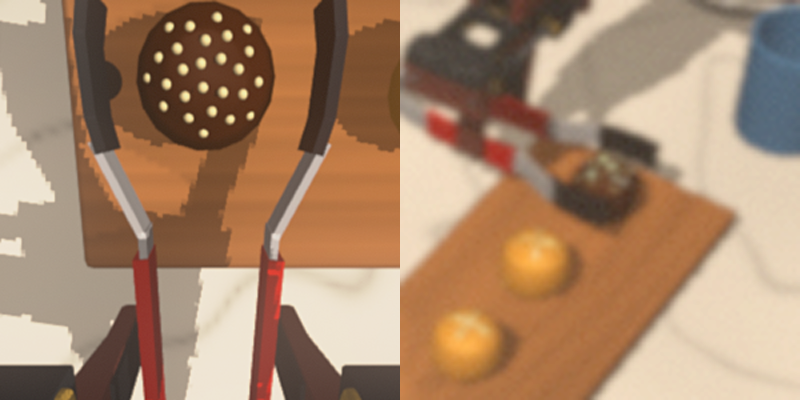

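Request:
send_rows:
  moves:
    - {"dx":0,"dy":-0.01,"dz":0.04,"twist":0,"claw":0.62}
    - {"dx":0,"dy":-0.02,"dz":0.08,"twist":0,"claw":0.62}
    - {"dx":0,"dy":-0.02,"dz":0.12,"twist":0,"claw":0.62}
    - {"dx":0,"dy":-0.02,"dz":0.15,"twist":0,"claw":0.62}
    - {"dx":0,"dy":-0.02,"dz":0.15,"twist":0,"claw":0.62}

```text
t: 8.47
eef_pos: [0.4129, 0.2986, 0.0312]
eef_rot: [180.0, 0.0, 10.5]
wrist_force: [-0.8, -0.4, -0.6]
opening: 0.0549
finger_force: 5.4
```

Request:
send_rows:
  moves:
    - {"dx":0,"dy":0,"dz":0,"twist":0,"claw":0.6}
    - {"dx":0,"dy":0,"dz":0,"twist":0,"claw":0.57}
    - {"dx":0,"dy":0,"dz":0,"twist":0,"claw":0.54}
    - {"dx":0,"dy":0,"dz":0,"twist":0,"claw":0.52}
    - {"dx":0,"dy":0,"dz":0,"twist":0,"claw":0.5}

```text
t: 8.88
eef_pos: [0.4132, 0.2989, 0.0318]
eef_rot: [-180.0, -0.0, 10.5]
wrist_force: [0.5, -0.3, -2.0]
opening: 0.0443
finger_force: 7.8
```

Request:
send_rows:
  moves:
    - {"dx":0,"dy":0,"dz":0,"twist":0,"claw":0.49}
    - {"dx":0,"dy":0,"dz":0,"twist":0,"claw":0.48}
    - {"dx":0,"dy":0,"dz":0,"twist":0,"claw":0.47}
    - {"dx":0,"dy":0,"dz":0,"twist":0,"claw":0.46}
    - {"dx":0,"dy":0,"dz":0,"twist":0,"claw":0.45}

```text
t: 9.3
eef_pos: [0.4131, 0.2987, 0.0316]
eef_rot: [180.0, 0.0, 10.5]
wrist_force: [-0.7, 0.2, -1.8]
opening: 0.0412
finger_force: 16.0
```

Request:
send_rows:
  moves:
    - {"dx":0,"dy":0,"dz":0,"twist":0,"claw":0.44}
    - {"dx":0,"dy":0,"dz":0,"twist":0,"claw":0.43}
    - {"dx":0,"dy":0,"dz":0,"twist":0,"claw":0.42}
    - {"dx":0,"dy":0,"dz":0,"twist":0,"claw":0.4}
    - {"dx":0,"dy":0,"dz":0,"twist":0,"claw":0.4}
  grip_force: 18

```text
t: 9.72
eef_pos: [0.4131, 0.2988, 0.0316]
eef_rot: [180.0, 0.0, 10.5]
wrist_force: [0.1, -0.0, -1.5]
opening: 0.0412
finger_force: 18.0
```

Request:
send_rows:
  moves:
    - {"dx":0,"dy":0,"dz":-0.05,"twist":0,"claw":0.4}
    - {"dx":0,"dy":0,"dz":-0.12,"twist":0,"claw":0.4}
    - {"dx":0,"dy":0,"dz":-0.22,"twist":0,"claw":0.4}
    - {"dx":0,"dy":0,"dz":-0.35,"twist":0,"claw":0.4}
    - {"dx":0,"dy":0,"dz":-0.5,"twist":0,"claw":0.4}

```text
t: 10.13
eef_pos: [0.4128, 0.2988, 0.0827]
eef_rot: [180.0, 0.0, 10.5]
wrist_force: [-0.3, 0.1, -1.6]
opening: 0.0411
finger_force: 18.0
```

Request:
send_rows:
  moves:
    - {"dx":0,"dy":0,"dz":-0.17,"twist":0,"claw":0.4}
    - {"dx":0,"dy":0,"dz":-0.34,"twist":0,"claw":0.4}
    - {"dx":0,"dy":0,"dz":-0.5,"twist":0,"claw":0.4}
    - {"dx":0,"dy":0,"dz":-0.65,"twist":0,"claw":0.4}
    - {"dx":0,"dy":0,"dz":-0.75,"twist":0,"claw":0.4}

```text
t: 10.55
eef_pos: [0.4134, 0.2994, 0.1591]
eef_rot: [-179.9, -0.1, 10.5]
wrist_force: [0.1, 1.2, -1.9]
opening: 0.0413
finger_force: 18.0
```

Request:
send_rows:
  moves:
    - {"dx":0,"dy":0,"dz":-0.1,"twist":0,"claw":0.4}
    - {"dx":0,"dy":0,"dz":-0.2,"twist":0,"claw":0.4}
    - {"dx":0,"dy":0,"dz":-0.3,"twist":0,"claw":0.4}
    - {"dx":0,"dy":0,"dz":-0.35,"twist":0,"claw":0.4}
    - {"dx":0,"dy":0,"dz":-0.35,"twist":0,"claw":0.4}

```text
t: 10.97
eef_pos: [0.4135, 0.2993, 0.1928]
eef_rot: [-180.0, -0.1, 10.5]
wrist_force: [0.6, 0.1, -2.2]
opening: 0.0414
finger_force: 18.0
```

Run:
```python
from h import *
import pickle
s,f=grab('wrist','w7.png');_,g=grab('top','t7.png')
c=cam(s,f);T=pickle.load(open('cams.pkl','rb'))
togo([.64-.103,-.1414,.16],0)
# dark roll by dark brown threshold + pale seeds in wrist image near mouth
i=f['pixels'].astype(int)
a=np.radians(s['eef_rot'][2]);m=s['eef_pos']+np.array([np.cos(a)*.103,np.sin(a)*.103,.006])
print('mouth px',proj(c,m),'top',proj(T['top'],m))
b,gg,r=i[...,0],i[...,1],i[...,2]
brown=((r>b*1.5)&(r<130)&(r>25)&(gg<r*.75)).astype(np.uint8)
for nm,z in(('w7',brown),):
    n,l,st,ce=cv2.connectedComponentsWithStats(z)
    for j in range(1,n):
        if st[j][4]>400 and ce[j][1]<220:print(st[j],ce[j])
# seeds
sd=((b>90)&(r>180)&(gg>150)).astype(np.uint8)[0:130,270:380]
n,l,st,ce=cv2.connectedComponentsWithStats(sd);print('seeds',sum((st[1:,4]<60)),ce[1:][st[1:,4]<60].mean(0)+[270,0])
```

```text
t 11.07 pos [0.4131 0.2987 0.1914] rot [180.    0.   10.5] d [0.419 4.553 0.314] twist 0.0582 F [ 0.2 -0.1 -2.3] open 0.0412 ff 18.0
mouth px [322.08973482  53.38724108] top [195.5271284  194.46346327]
[ 277    0  113  115 8235] [338.76612022  53.85743777]
[ 391    0   44  112 1300] [406.83846154  80.79      ]
[ 473   53   68   56 2381] [501.65140697  80.45191096]
[  0  61  24  65 932] [10.472103   94.54506438]
[   0  138   73   64 2773] [ 41.16696718 170.3736026 ]
seeds 26 [329.11032342  50.32061574]
```

Request:
send_rows:
  moves:
    - {"dx":0,"dy":0.04,"dz":0,"twist":0,"claw":0.4}
    - {"dx":0.01,"dy":0.12,"dz":0,"twist":0,"claw":0.4}
    - {"dx":0.02,"dy":0.24,"dz":0,"twist":0,"claw":0.4}
    - {"dx":0.04,"dy":0.4,"dz":0,"twist":0,"claw":0.4}
    - {"dx":0.05,"dy":0.57,"dz":0,"twist":0,"claw":0.4}

```text
t: 11.48
eef_pos: [0.4284, 0.2426, 0.1911]
eef_rot: [180.0, 0.1, 10.5]
wrist_force: [-0.1, 0.1, -1.9]
opening: 0.0413
finger_force: 18.0
```

Request:
send_rows:
  moves:
    - {"dx":0.02,"dy":0.19,"dz":0,"twist":0,"claw":0.4}
    - {"dx":0.04,"dy":0.38,"dz":0,"twist":0,"claw":0.4}
    - {"dx":0.06,"dy":0.57,"dz":0,"twist":0,"claw":0.4}
    - {"dx":0.08,"dy":0.76,"dz":0,"twist":0,"claw":0.4}
    - {"dx":0.09,"dy":0.95,"dz":0,"twist":0,"claw":0.4}

```text
t: 11.9
eef_pos: [0.4546, 0.15, 0.1912]
eef_rot: [180.0, 0.0, 10.4]
wrist_force: [0.9, -0.6, -1.9]
opening: 0.0413
finger_force: 18.0
```

Request:
send_rows:
  moves:
    - {"dx":0.02,"dy":0.19,"dz":0,"twist":0,"claw":0.4}
    - {"dx":0.04,"dy":0.38,"dz":0,"twist":0,"claw":0.4}
    - {"dx":0.06,"dy":0.57,"dz":0,"twist":0,"claw":0.4}
    - {"dx":0.08,"dy":0.76,"dz":0,"twist":0,"claw":0.4}
    - {"dx":0.09,"dy":0.95,"dz":0,"twist":0,"claw":0.4}

```text
t: 12.32
eef_pos: [0.4806, 0.0583, 0.1912]
eef_rot: [180.0, 0.0, 10.4]
wrist_force: [0.3, -0.3, -0.6]
opening: 0.0414
finger_force: 18.0
```

Request:
send_rows:
  moves:
    - {"dx":0.02,"dy":0.19,"dz":0,"twist":0,"claw":0.4}
    - {"dx":0.04,"dy":0.38,"dz":0,"twist":0,"claw":0.4}
    - {"dx":0.06,"dy":0.57,"dz":0,"twist":0,"claw":0.4}
    - {"dx":0.08,"dy":0.76,"dz":0,"twist":0,"claw":0.4}
    - {"dx":0.09,"dy":0.95,"dz":0,"twist":0,"claw":0.4}

```text
t: 12.73
eef_pos: [0.5065, -0.0334, 0.1911]
eef_rot: [-180.0, 0.1, 10.4]
wrist_force: [-0.3, -0.2, -2.0]
opening: 0.0413
finger_force: 18.0
```

```bash
python3 -c "
from h import *
togo([.5392,-.1577,.191],10.5)"
```

```text
t 12.73 pos [ 0.5065 -0.0334  0.1911] rot [-1.80e+02  1.00e-01  1.04e+01] d [9.600e-02 1.281e+00 1.000e-03] twist -0.0003 F [-0.3 -0.2 -2. ] open 0.0413 ff 18.0
```

Request:
send_rows:
  moves:
    - {"dx":0.02,"dy":0.19,"dz":0,"twist":0,"claw":0.4}
    - {"dx":0.04,"dy":0.38,"dz":0,"twist":0,"claw":0.4}
    - {"dx":0.06,"dy":0.56,"dz":0,"twist":0,"claw":0.4}
    - {"dx":0.07,"dy":0.73,"dz":0,"twist":0,"claw":0.4}
    - {"dx":0.08,"dy":0.88,"dz":0,"twist":0,"claw":0.4}

```text
t: 13.15
eef_pos: [0.5301, -0.1189, 0.191]
eef_rot: [180.0, 0.1, 10.4]
wrist_force: [-0.9, -0.2, -1.9]
opening: 0.0413
finger_force: 18.0
```

Request:
send_rows:
  moves:
    - {"dx":0.01,"dy":0.13,"dz":0,"twist":0,"claw":0.4}
    - {"dx":0.02,"dy":0.24,"dz":0,"twist":0,"claw":0.4}
    - {"dx":0.02,"dy":0.33,"dz":0,"twist":0,"claw":0.4}
    - {"dx":0.02,"dy":0.38,"dz":0,"twist":0,"claw":0.4}
    - {"dx":0.02,"dy":0.4,"dz":0,"twist":0,"claw":0.4}

```text
t: 13.57
eef_pos: [0.5398, -0.1564, 0.1914]
eef_rot: [-180.0, 0.0, 10.4]
wrist_force: [-0.8, 0.1, -2.0]
opening: 0.0412
finger_force: 18.0
```

Request:
send_rows:
  moves:
    - {"dx":0,"dy":0,"dz":0,"twist":0,"claw":0.4}
    - {"dx":0,"dy":0,"dz":0,"twist":0,"claw":0.4}
    - {"dx":0,"dy":0,"dz":0,"twist":0,"claw":0.4}
    - {"dx":0,"dy":0,"dz":0,"twist":0,"claw":0.4}
    - {"dx":0,"dy":0,"dz":0,"twist":0,"claw":0.4}

```text
t: 13.98
eef_pos: [0.5399, -0.1552, 0.1918]
eef_rot: [180.0, -0.0, 10.5]
wrist_force: [-0.3, 0.6, -2.2]
opening: 0.041
finger_force: 18.0
```

Run:
```python
from h import *
import pickle
np.set_printoptions(precision=4,suppress=True)
s,f=grab('wrist','w8.png');c=cam(s,f);_,g=grab('top','t8.png');_,h=grab('scene','s8.png')
T=pickle.load(open('cams.pkl','rb'))
togo([.5392,-.1577,.191],10.5)
i=f['pixels'].astype(int);b,gg,r=i[...,0],i[...,1],i[...,2]
sd=((b>90)&(r>180)&(gg>150)).astype(np.uint8)[0:130,270:380]
n,l,st,ce=cv2.connectedComponentsWithStats(sd);k=st[1:,4]<60;m=ce[1:][k].mean(0)+[270,0]
print('seeds',k.sum(),m,'roll at',atz(c,m,.191-.0316+.018+.038))
bl=((b>r*1.4)&(b>70)).astype(np.uint8)
n,l,st,ce=cv2.connectedComponentsWithStats(bl)
for j in range(1,n):
    if st[j][4]>300:print('blue w',st[j],atz(c,ce[j],.005))
for nm,im in(('top',g),('scene',h)):
    a=im['pixels'].astype(int);old=cv2.imread('pics/%s0.png'%nm).astype(int)
    for q,w in(('new',a),('old',old)):
        B,G,R_=w[...,0],w[...,1],w[...,2]
        for lab,mk in(('blue',(B>R_*1.5)&(B>80)),('gold',(R_>180)&(R_>B*2)&(G>R_*.55)&(G<R_*.85))):
            n,l,st,ce=cv2.connectedComponentsWithStats(mk.astype(np.uint8))
            print(nm,q,lab,[(ce[j].round(1).tolist(),int(st[j][4])) for j in range(1,n) if st[j][4]>90])
    p=s['eef_pos'];an=np.radians(10.5);u=np.array([np.cos(an),np.sin(an),0]);v=np.array([-u[1],u[0],0])
    print(nm,'roll pred px',proj(T[nm],p+u*.102-v*.003+[0,0,.006]))
```

```text
t 14.13 pos [ 0.5399 -0.1555  0.1917] rot [180.   -0.   10.5] d [-0.011  0.02   0.007] twist -0.0000 F [-0.9 -0.5 -1.5] open 0.0409 ff 18.0
seeds 26 [328.9695  50.2931] roll at [ 0.6404 -0.1396  0.2154]
blue w [ 286   85   91   45 1150] [ 0.6095 -0.1525  0.005 ]
top new blue [([142.9, 202.5], 820)]
top new gold [([14.5, 34.5], 1269), ([79.5, 34.1], 288), ([240.8, 32.6], 1514), ([288.3, 39.1], 234), ([304.1, 34.7], 767), ([323.6, 43.8], 416), ([465.2, 29.2], 1242), ([528.8, 27.0], 231), ([411.3, 42.7], 241), ([183.7, 49.6], 255), ([379.0, 60.0], 181), ([359.0, 56.7], 131), ([147.4, 67.4], 152), ([470.7, 67.0], 185), ([240.2, 75.0], 330), ([6.1, 106.1], 691), ([62.0, 163.8], 92), ([251.9, 188.5], 1154), ([274.7, 224.9], 394), ([596.8, 265.5], 181), ([106.0, 262.0], 177)]
top old blue [([371.5, 167.8], 719), ([142.1, 202.1], 529)]
top old gold [([285.4, 195.0], 122), ([251.1, 202.8], 131)]
top roll pred px [381.1415 140.8245]
scene new blue []
scene new gold []
scene old blue []
scene old gold []
scene roll pred px [312.7634 242.5065]
```

```bash
python3 -c "
from workcell import ctrl
print(ctrl.sign_off())"
```

```text
the job is handed in; nothing more can be done
None
```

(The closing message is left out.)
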